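Shut the drill case: fold the drill rack down, close the lid until the catch snaps

TASK

The drill case on the bench stands open with its drill rack up. With the fingertips only, push the upright rack down flat into the case, then swing the hinged lid shut over it and press it down near the middle of its front edge until the spring catch snaps and the lid is fully home. Do not force anything, and lift or carry nothing: the case stays where it stands and the things around it are left alone.

Things in the scene. Friction and masses are not known exactly. Their poses are not given: they have to be found in the camera images.
- drill_case: grey sheet-steel twist-drill case, loose on the bench, 2.4 kg in all; tray 134 mm (own x) x 156 mm (own y) x 44 mm high. Origin: centre of its underside. Own +x points to the lid's hinge side, own -x to the front with the catch, own y along the hinges, z up. The catch stands out to 86 mm in front of the origin, up to 51 mm high.
- drill_rack (a joint): aluminium drill rack, rad: 0 = folded flat in the tray, 1.57 = upright. Pivot line along own y of the case at own x = -55 mm, 34 mm high. Flat plate 138 mm wide runs 68 mm out from it; drill shanks stick out to 110 mm. Upright, the plate's bare side faces the front (-x); folded it faces up, 34 mm high. Stays at any angle; 3 to 5 N at the plate's edge moves it. A raised rack blocks the lid.
- rack_edge (a point): middle of the outer edge of the rack's plate, on the bare face, 68 mm from the pivot line
- case_lid (a joint): the lid, rad: 0 = fully home, 1.57 = upright, 2.0 = leaning back on its stop; resting unlatched on the catch it reads 0.04 to 0.09. Stiff hinge: it stays at any angle; about 2 to 4 N at its free edge moves it. Standing open, its outside face looks away from the front.
- lid_hinge (a point): middle of the lid's hinge line, at own x = +69 mm of the case, 44 mm high; the line runs along own y
- lid_edge (a point): middle of the lid's free front edge, on its outside face, 142 mm from the hinge line; the lid is 162 mm wide, its outside face 3 mm off the hinge plane, with a 12 mm skirt on the inside. Shut, this point is 47 mm high, just behind the top of the catch: press some 10 to 30 mm behind it.
- case_catch (a joint): angle of the steel spring tongue (20 mm wide) at the middle of the front, rad: 0 = at rest; the strike on the lid pushes it out to about 0.08 and it springs back over the strike. Pressing the lid down near its front edge with about 5 to 10 N snaps it; the catch itself need not be touched.
- oil_seal_b: dark rubber oil seal ring, 56 mm across, 9 mm high, in front of the case; bystander, leave alone (origin: centre of its underside)
- spark_plug_b: spark plug, 66 mm long, in front of the case; bystander, leave alone (origin: centre of its underside)
- bolt_a: plated bolt with nut, 84 mm long, lying behind the lid's hinge; bystander, leave alone (origin: centre of its underside)
- paste_tin_b: round paste tin, 68 mm across, 44 mm high; bystander, leave alone (origin: centre of its underside)
- marker_pen: marker pen, 136 mm long; bystander, leave alone (origin: centre of its underside)
- red_cap_a: round plastic cap, 62 mm across; bystander, leave alone (origin: centre of its underside)
- brass_tee: brass pipe tee, 57 mm; bystander, leave alone (origin: centre of its underside)
There are look-alikes about, which are no part of the job. Of the things that look like the drill_case, the larger one is meant.

How it is judged:
By the outcome, as a careful person would: the job done as asked, in the order asked, and still so for the second after the job is handed in, with the robot touching nothing.
It also fails if it takes over 48 s, if anything falls off the work surface, if the arm or the gripper's body presses on something with over 40 N, if the wrist force passes 120 N, or if a joint passes its speed limit or range.

ROBOT

A 7-joint arm with a two-finger parallel gripper is mounted at the origin on a cart in front of the work surface, level with it; the furniture and walls round the work are solid. World frame = base frame: x ahead of the robot, y to its left, z up, the work surface at z = 0. Lengths are in m, angles in rad, forces in N, time in s.
With the tool pointing down it reaches from about 0.425 to 0.875 m from the base axis. Payload 4.7 kg.
Tool frame: the origin (TCP) lies at the very end of the fingers, on their centre line; the grasp point (between the pads) lies 19 mm behind it; z points along the fingers, y is the direction in which the jaws open and shut (so a half turn about z gives the same grasp; the last joint's range is limited). The gripper opens to 85 mm and grips with 20 to 120 N. Pads are 22 mm wide; open, the fingers measure 114 mm over their backs; the gripper's body (76 mm by 85 mm) begins 54 mm behind the grasp point. The pads swing forward as they close: fully open they stand 13 mm farther back than shut.
Start: joints at [-1.106, 0.321, -0.07, 1.45, 0.023, 1.371, -0.057], TCP at [0.283, 0.585, 0.231] pointing down, gripper open.
Joint ranges: [-2.86, 2.86], [-0.3, 2.09], [-1.38, 1.24], [0.06, 2.45], [-1.56, 4.7], [0.09, 2.05], [-2.69, 2.69]. Speed limits (rad/s): [2.57, 2.57, 3.14, 3.14, 3.14, 3.14, 3.14].

INTERFACE

Orientations are given as a unit quaternion [x, y, z, w].
In Python, from bench import monitor, optics, job gives the robot as it stands.
- The arm moves only by the tool apply_moves, never from a script. Its argument "commands" is a list of rows, each a list of 4 numbers: the shift along the world's x, y, z in mm, then the turn about the world's z in rad. A call has 1 to 10 rows; each row shifts and turns the commanded pose from where the row before left it; what a row does not reach is not made up. A row lasts 1/8 s, in which the tool goes at most 62.5 mm and 10.7 degrees, less where a joint would pass 70% of its speed; a pose out of reach is approached as far as the arm can. A call with a gripper value outside its range is refused whole. "claw" is the closure, from 0 (fully open) to 1 (shut), set as the call begins (left out, the last holds). The fingers move at their own pace and stop on an object; "force" is the grip in N (left out, the last holds). Time passes only in rows, so rows that do not move let the fingers close. It gives the time, the measured TCP pose, the force and the opening at its end, in the units of the state.
- monitor.sense(): the state, without advancing time (a new reading comes with each control period).
- optics.capture(name): name is "scene" or "side" or "wrist"; returns the picture (420x560x3 uint8, red, green, blue); there is no depth.
- optics.camera_info(name): a dict with "fovy" (degrees; the focal length in pixels is half the picture's height over the tangent of half this angle, whatever the lens; pixels are square), "cx", "cy" (the principal point, pixels), "R" (3x3) and "t" (3): a world point X has camera coordinates R X + t; the wrist camera has in their place "tool_from_camera" (4x4, takes a point from camera to tool coordinates, whose origin is the TCP and whose axes are the flange's). Camera axes: x right, y down, z forward; pixel columns grow to the right and rows downward; lengths in m; the calibration is good to about 2 mm. A picture is of the moment at which its call begins: read the wrist's pose just before it. camera_info takes no time and is no camera call.
- job.sign_off(): hands the job in, once; it reports no verdict.
The state is a dict: "t": time; "joint_pos": joint angles; "qvel": joint speeds; "tau": joint torques, N m; "tool_pos": TCP position; "tcp_rot": TCP orientation; "contact_force": force on the tool from outside, world axes, zero at the start; "torque": the same for the moment, N m; "opening": opening from 0.0 (shut) to 1.0 (fully open).
Only numpy, scipy, OpenCV 4.12 (cv2) and the standard library are available. Lean on these libraries where they do the work, as an engineer would, in place of code of your own. Each camera call takes 0.05 s, during which the arm holds its last target. There are 200 camera calls.

## Working session

There is one attempt and no reset: what is moved stays moved. The work goes in short steps, Python scripts to look and compute and a tool call to move; the robot and the scene stay as the last step left them, time stands still between calls to the robot, and variables do not carry over. Pictures are saved under pics/ and viewed, about 8 in all and at most 12, crops included, and the job is handed in when it is done.

Besides the shell and the picture viewer there is one more tool, called after "Emit:" as a command line: name --pt "numbers of a row" for each row, then --argument value for the rest. apply_moves: Moves the arm, as the interface text tells. Its arguments: {"type":"object","properties":{"commands":{"type":"array"},"claw":{"type":"number"},"force":{"type":"number"}},"required":["commands"]}

```bash
mkdir -p pics
python3 - <<'E'
from bench import monitor, optics, job
import cv2,json
for n in("scene","side"):
    cv2.imwrite(f"pics/{n}0.png",cv2.resize(optics.capture(n)[:,:,::-1],(800,600),interpolation=cv2.INTER_CUBIC))
    print(n,{k:(v.tolist() if hasattr(v,'tolist') else v) for k,v in optics.camera_info(n).items()})
s=monitor.sense();print(s)
E
```

```text
scene {'fovy': 54.767714795876174, 'cx': 276.000596249595, 'cy': 208.74898982934997, 'R': [[0.6293374843306838, -0.7771246575761434, 0.0034054960707918117], [-0.43282010233893997, -0.35414278223934537, -0.829005216388344], [0.6454464267680441, 0.5202500902209795, -0.5592305014905992]], 't': [-0.09044734399707792, 0.3387263379918544, 0.6844401159963058]}
side {'fovy': 44.03429794741043, 'cx': 280.45365531076857, 'cy': 210.4135197408651, 'R': [[0.9967821235480806, 0.08015713273464432, -0.00048191984818958826], [0.04676511338776618, -0.5864024940246441, -0.8086687450195579], [-0.06510316693378931, 0.8060440118712117, -0.588264080648949]], 't': [-0.4799079723387825, 0.19388735550663577, 1.382997018480493]}
{'t': 0.1, 'joint_pos': array([-1.10589915,  0.32175131, -0.07006525,  1.45156416,  0.02257734,
        1.37082454, -0.05686812]), 'qvel': array([-0.00040956, -0.00269797,  0.0015167 , -0.00342953,  0.00084661,
       -0.00059952,  0.00097213]), 'tau': array([-4.14541489e-05, -4.94878113e+01, -3.83965848e-01, -3.15209627e+01,
        1.32861146e-02,  7.46352249e-03,  1.03542766e-05]), 'tool_pos': array([0.28302551, 0.58459614, 0.23032554]), 'tcp_rot': array([ 2.23476775e-01,  9.74708857e-01, -8.66259284e-04, -1.57972315e-04]), 'contact_force': array([ 0.27968139,  0.62670828, -0.50569496]), 'torque': array([-0.00148668, -0.01657278,  0.00137273]), 'opening': 1.0031654891909225}
```

View pics/scene0.png

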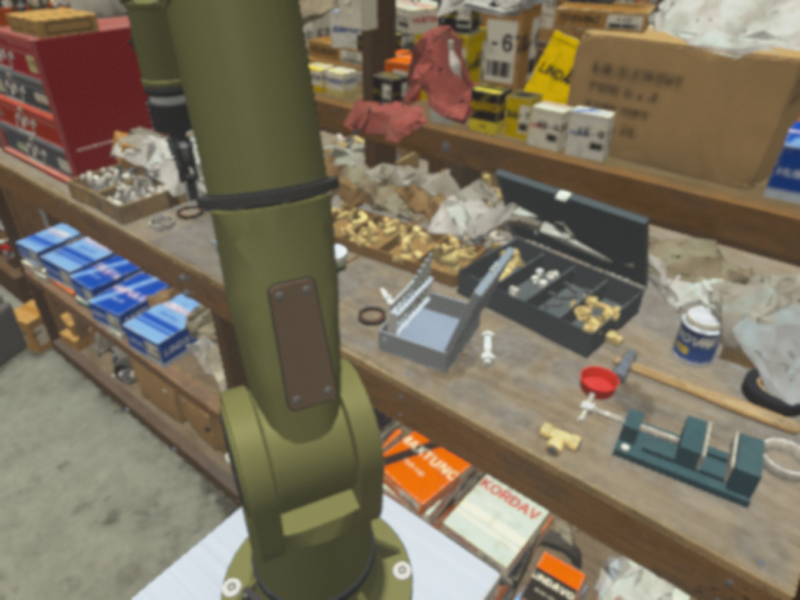

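View pics/side0.png

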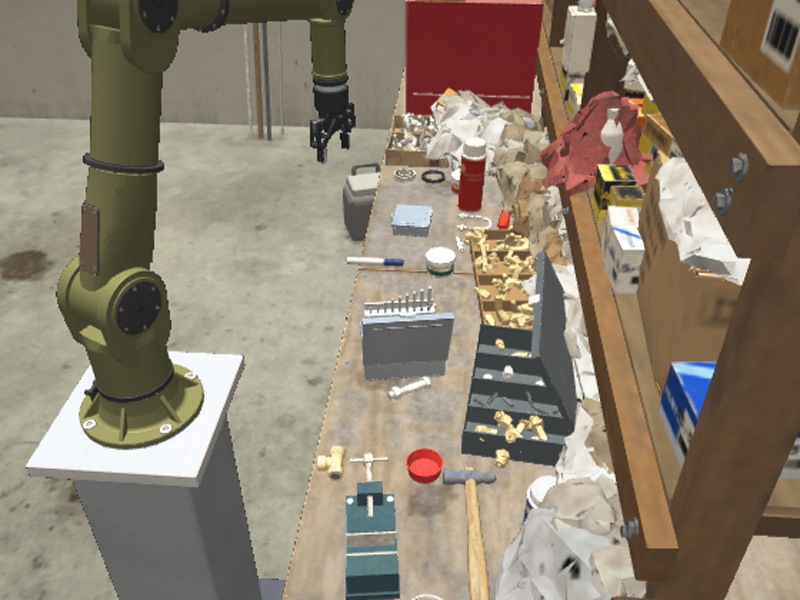

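The side view shows the open case at about (405,345): lid toward the camera, hinge side ≈ -y, rack and drills behind it, bolt at (410,386). The scene view shows it at (435,310), with the seal at (372,315). I'll enlarge both.

Run:
```python
import cv2,numpy as np
from bench import optics
a=optics.capture("scene")[:,:,::-1][160:265,240:380]
b=optics.capture("side")[:,:,::-1][170:290,230:340]
a=cv2.resize(a,None,fx=5,fy=5,interpolation=cv2.INTER_CUBIC);cv2.imwrite("pics/c1.png",a)
b=cv2.resize(b,None,fx=5,fy=5,interpolation=cv2.INTER_CUBIC);cv2.imwrite("pics/c2.png",b)
```

```text
(no output)
```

View pics/c1.png

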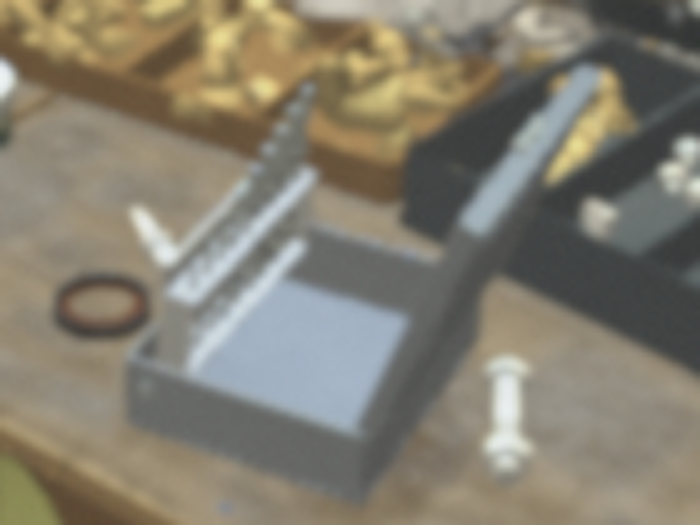

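View pics/c2.png

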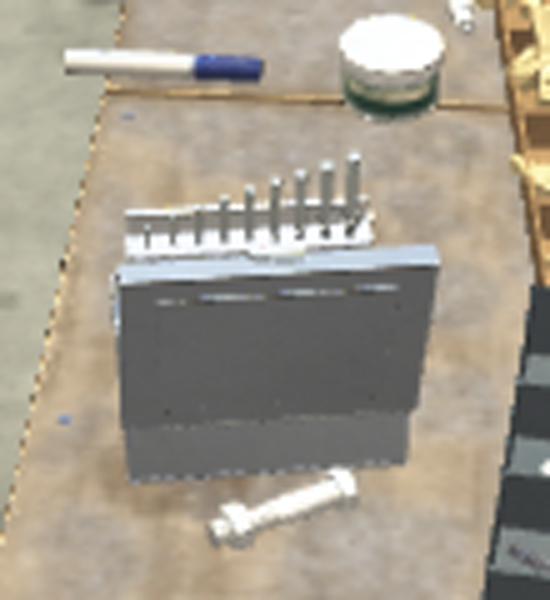

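Crops: the scene one shows the tray's near wall with its bottom corners at (130,420) and (360,498), and the lid free edge running (490,235)-(605,70). The side one shows the base bottom corners at (130,481) and (408,464), and the lid's outer edge at (120,283)-(437,265). Now I'll fit the pose.

```bash
cat > h.py <<'E'
import numpy as np
from bench import optics
from scipy.optimize import least_squares
def proj(n,X):
    c=optics.camera_info(n);f=210/np.tan(np.radians(c['fovy'])/2)
    p=np.array(c['R'])@np.asarray(X)+np.array(c['t']);return np.array([c['cx']+f*p[0]/p[2],c['cy']+f*p[1]/p[2]])
def W(q,P):
    c,s=np.cos(q[2]),np.sin(q[2]);return np.array([q[0]+c*P[0]-s*P[1],q[1]+s*P[0]+c*P[1],P[2]])
def lid(a,y,r=.142,o=.003): # a=0 shut
    return np.array([.069-r*np.cos(a)+o*np.sin(a),y,.044+r*np.sin(a)+o*np.cos(a)])
def rack(b,y,r=.068): return np.array([-.055+r*np.cos(b),y,.034+r*np.sin(b)])
E
python3 - <<'E'
from h import *
S=lambda x,y:np.array([239.6+x/5,159.6+y/5]);D=lambda x,y:np.array([229.6+x/5,169.6+y/5])
obs=[("scene",S(360,498),lambda q:(.067,-.078,0)),("scene",S(130,420),lambda q:(-.067,-.078,0)),("scene",S(130,365),lambda q:(-.067,-.078,.044)),
("scene",S(365,432),lambda q:(.067,-.078,.044)),("side",D(130,481),lambda q:(.067,-.078,0)),("side",D(408,464),lambda q:(.067,.078,0)),
("side",D(120,283),lambda q:lid(q[3],-.081)),("side",D(437,265),lambda q:lid(q[3],.081)),("scene",S(490,237),lambda q:lid(q[3],-.081)),("scene",S(605,70),lambda q:lid(q[3],.081))]
F=lambda q:np.concatenate([proj(n,W(q,f(q)))-u for n,u,f in obs])
r=least_squares(F,[.5,.0,-1.57,1.9],loss='soft_l1');q=r.x
print(q.round(4),F(q).reshape(-1,2).round(1).tolist())
# lateral views of rack: predicted edges for b
for b in (1.57,1.7,1.45):
  for y in(-.069,.069):
    a=proj("scene",W(q,rack(b,y)));d=proj("side",W(q,rack(b,y)))
    print(b,y,((a-[239.6,159.6])*5).round(),((d-[229.6,169.6])*5).round())
for nm,P in(("rack_edge",rack(1.57,0)),("hinge",(.069,0,.044)),("lid_edge",lid(q[3],0)),("catch",(-.086,0,.05)),("shutpress",lid(0,0,.122))):print(nm,W(q,P).round(4))
# bystanders on bench plane
def ray(n,u,z):
    c=optics.camera_info(n);f=210/np.tan(np.radians(c['fovy'])/2);R=np.array(c['R']);C=-R.T@np.array(c['t'])
    d=R.T@np.array([(u[0]-c['cx'])/f,(u[1]-c['cy'])/f,1]);return C+d*(z-C[2])/d[2]
print("seal",ray("scene",S(102,305),.005),"plug",ray("scene",S(133,210),.01),ray("scene",S(170,260),.01),"bolt",ray("side",D(215,530),.01),ray("side",D(350,485),.01),"tin",ray("side",D(390,45),.044),"pen",ray("side",D(65,60),.01),ray("side",D(263,68),.01))
E
```

```text
[ 0.47    0.1785 -1.3888  1.8883] [[0.3, 1.7], [-1.0, 0.7], [-1.2, -1.8], [0.2, 1.1], [0.3, 0.7], [0.5, 0.3], [0.3, 0.4], [1.3, -0.1], [-1.2, -0.3], [0.2, 1.0]]
1.57 -0.069 [153. 259.] [129. 205.]
1.57 0.069 [278. 133.] [369. 191.]
1.7 -0.069 [137. 255.] [128. 197.]
1.7 0.069 [263. 130.] [367. 183.]
1.45 -0.069 [168. 264.] [130. 214.]
1.45 0.069 [291. 137.] [371. 200.]
rack_edge [0.4601 0.2325 0.102 ]
hinge [0.4825 0.1106 0.044 ]
lid_edge [0.491  0.0642 0.178 ]
catch [0.4545 0.263  0.05  ]
shutpress [0.4604 0.2306 0.047 ]
seal [0.44813269 0.30388269 0.005     ] plug [0.5274797  0.34816748 0.01      ] [0.50079363 0.29803038 0.01      ] bolt [0.45590066 0.05524821 0.01      ] [0.52623814 0.09667871 0.01      ] tin [0.53206438 0.49197509 0.044     ] pen [0.31132666 0.50886422 0.01      ] [0.44641395 0.50962216 0.01      ]
```

Emit:
apply_moves --pt "21 -38.5 0 -0.1175" --pt "21 -38.5 0 -0.1175" --pt "21 -38.5 0 -0.1175" --pt "21 -38.5 0 -0.1175" --pt "21 -38.5 -10 -0.1175" --pt "21 -38.5 -20 -0.1175" --pt "21 -38.5 -20 -0.1175" --pt "21 -38.5 -20 -0.1175" --pt "0 0 0 0" --pt "0 0 0 0" --claw 1 --force 40

```text
t: 1.45
tool_pos: [0.451, 0.2777, 0.1615]
tcp_rot: [0.64, 0.768, 0.0, -0.0]
contact_force: [-0.3, 1.0, -0.3]
opening: -0.004
```

Run:
```python
from h import *
import cv2
from bench import monitor
from scipy.spatial.transform import Rotation as R
q=[.47,.1785,-1.3888]
s=monitor.sense();print(s['t'],s['tool_pos'].round(4),s['contact_force'].round(1),s['opening'],R.from_quat(s['tcp_rot']).as_matrix().round(2).tolist(),s['joint_pos'].round(2))
a=optics.capture("wrist");b=optics.capture("side")[170:300,210:380]
cv2.imwrite("pics/w1.png",np.hstack([cv2.resize(a[:,:,::-1],(420,315)),cv2.resize(b[:,:,::-1],(412,315))])[:, :800])
```

```text
1.45 [0.451  0.2777 0.1615] [-0.3  1.  -0.3] -0.004071241324541362 [[-0.18, 0.98, -0.0], [0.98, 0.18, 0.0], [0.0, -0.0, -1.0]] [-0.8   0.11  0.22  1.85 -0.03  1.18 -0.4 ]
```

View pics/w1.png

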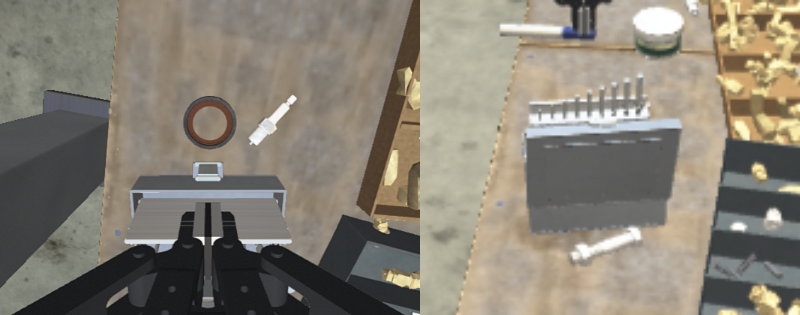

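The wrist view shows the tool aligned with the case: catch at (208,171), rack's bare face at (125–290, 200–240), seal and plug clear ahead. I'll go down and make contact.

Emit:
apply_moves --pt "0 0 -32 0" --pt "0 0 -32 0" --pt "0 0 0 0" --pt "2.5 -13.5 0 0" --pt "2.5 -13.5 0 0" --pt "2 -11 0 0" --pt "1 -5 -1 0" --pt "1 -5 -1 0" --pt "1 -5 -1 0" --pt "0 0 0 0"

```text
t: 2.8
tool_pos: [0.4613, 0.2235, 0.0942]
tcp_rot: [0.641, 0.768, -0.0, 0.0]
contact_force: [-0.3, 0.4, 0.1]
opening: -0.005
```

Emit:
apply_moves --pt "1 -5.5 -3 0" --pt "1.3 -7.4 -5 0" --pt "1 -5 -4 0" --pt "1 -5 -4 0" --pt "0.7 -4 -4.5 0"

```text
t: 3.42
tool_pos: [0.4662, 0.1965, 0.0734]
tcp_rot: [0.641, 0.768, -0.0, 0.0]
contact_force: [0.9, 0.3, 3.3]
opening: 0.001
```

Run:
```python
from h import *
import cv2
from bench import monitor
print(monitor.sense()['tool_pos'],monitor.sense()['contact_force'])
a=optics.capture("wrist");b=optics.capture("scene")[150:270,230:390]
cv2.imwrite("pics/w2.png",np.hstack([cv2.resize(a[:,:,::-1],(400,300)),cv2.resize(b[:,:,::-1],(400,300),interpolation=cv2.INTER_CUBIC)]))
```

```text
[0.46620788 0.19648255 0.0734286 ] [0.8620858  0.34641792 3.26782767]
```

View pics/w2.png

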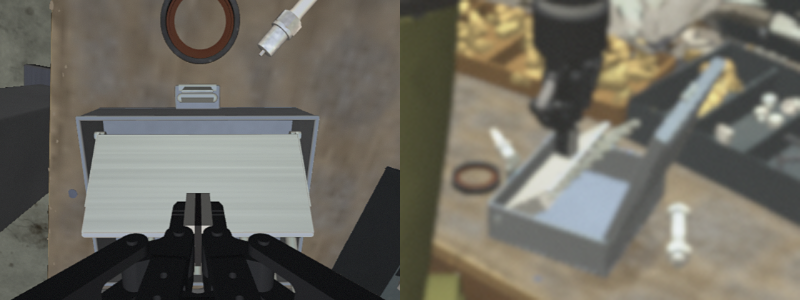

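The rack is folding as planned, about 0.7 rad now, with the case unmoved.

Emit:
apply_moves --pt "0.7 -4 -5 0" --pt "0.5 -3 -5.5 0" --pt "0.5 -2.5 -5.5 0" --pt "0.4 -2 -6 0" --pt "0.3 -1.5 -6 0" --pt "0.2 -1 -6 0" --pt "0 0 -4 0" --pt "0 0 -2 0" --pt "0 0 0 0"

```text
t: 4.65
tool_pos: [0.4687, 0.1831, 0.0341]
tcp_rot: [0.641, 0.768, -0.0, -0.0]
contact_force: [-1.0, -2.0, 2.8]
opening: 0.002
```

Emit:
apply_moves --pt "0 0 -1.5 0" --pt "0 0 0 0"

```text
t: 4.9
tool_pos: [0.4688, 0.1831, 0.034]
tcp_rot: [0.641, 0.768, -0.0, -0.0]
contact_force: [-5.1, -4.4, 15.3]
opening: -0.001
```

Emit:
apply_moves --pt "0 0 20 0" --pt "0 0 45 0" --pt "0 0 50 0" --pt "0 0 55 0" --pt "0 0 50 0" --pt "7 -38 0 0" --pt "7 -38 0 0" --pt "7 -38 0 0" --pt "7 -40 0 0" --pt "0 0 0 0"

```text
t: 6.15
tool_pos: [0.4972, 0.0256, 0.2524]
tcp_rot: [0.643, 0.766, 0.0, 0.0]
contact_force: [-0.0, 0.9, -1.0]
opening: 0.0
```

Run:
```python
from h import *
import cv2
from bench import monitor
print(monitor.sense()['tool_pos'],monitor.sense()['contact_force'])
a=optics.capture("wrist");b=optics.capture("scene")[140:275,220:400]
cv2.imwrite("pics/w3.png",np.hstack([cv2.resize(a[:,:,::-1],(400,300)),cv2.resize(b[:,:,::-1],(400,300),interpolation=cv2.INTER_CUBIC)]))
```

```text
[0.49716978 0.02560846 0.2523562 ] [-0.02919292  0.86354235 -0.97468956]
```

View pics/w3.png

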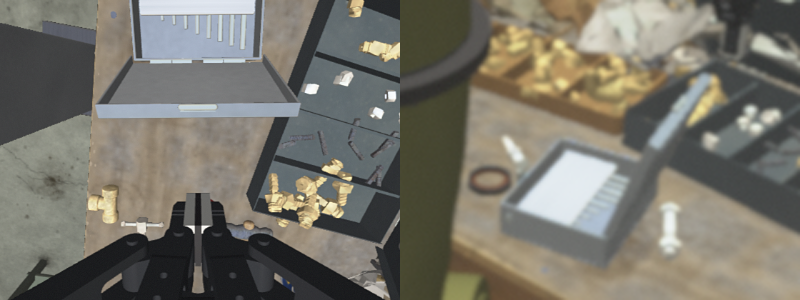

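The rack lies flat in the tray, and the lid is centred on the fingers (197 px against 198). I'll descend behind the lid and swing it.

Emit:
apply_moves --pt "0 0 -44 0" --pt "0 0 -42 0" --pt "0 0 0 0" --pt "-2 11 0 0" --pt "-2 11 0 0" --pt "-2 10 1 0" --pt "-2 10 1 0" --pt "-2 10 1 0" --pt "-2 10 1 0" --pt "-2 10 0 0"

```text
t: 7.5
tool_pos: [0.4827, 0.1019, 0.1704]
tcp_rot: [0.641, 0.768, 0.0, 0.0]
contact_force: [1.9, -1.5, 1.1]
opening: -0.001
```

Emit:
apply_moves --pt "-1.8 9.5 0 0" --pt "-1.8 9.5 -1 0" --pt "-1.8 9.5 -1.5 0" --pt "-1.6 9 -3 0" --pt "-1.6 9 -3.5 0" --pt "-1.6 8.5 -4 0" --pt "-1.5 8 -4.5 0" --pt "-1.8 10 -7.5 0" --pt "-1.8 10 -8.5 0" --pt "-1.7 9 -8.5 0"

```text
t: 8.75
tool_pos: [0.4659, 0.1939, 0.1277]
tcp_rot: [0.641, 0.768, 0.0, 0.0]
contact_force: [0.9, -1.6, 0.1]
opening: 0.002
```

Emit:
apply_moves --pt "-1.2 6 -7.5 0" --pt "-1 5.5 -8 0" --pt "-0.9 5 -8 0" --pt "-0.8 4.5 -8 0" --pt "-0.5 3 -8 0" --pt "-0.5 2.8 -8 0" --pt "-0.4 2 -8 0" --pt "-0.3 1.5 -6.5 0" --pt "-0.2 1 -5 0" --pt "0 0 0 0"

```text
t: 10.0
tool_pos: [0.4598, 0.2243, 0.0609]
tcp_rot: [0.641, 0.768, -0.0, -0.0]
contact_force: [-0.2, 0.5, 1.4]
opening: 0.001
```

Run:
```python
from h import *
import cv2
from bench import monitor
print(monitor.sense()['tool_pos'],monitor.sense()['contact_force'])
a=optics.capture("wrist");b=optics.capture("scene")[140:275,220:400]
cv2.imwrite("pics/w4.png",np.hstack([cv2.resize(a[:,:,::-1],(400,300)),cv2.resize(b[:,:,::-1],(400,300),interpolation=cv2.INTER_CUBIC)]))
```

```text
[0.45976543 0.22428027 0.06088832] [-0.15491308  0.51443092  1.36852099]
```

View pics/w4.png

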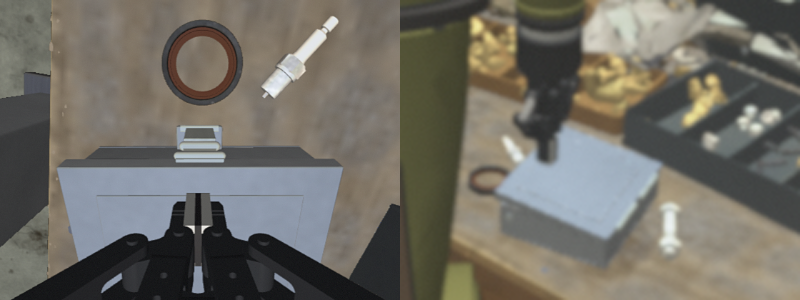

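The lid is nearly down, centred on the catch at (200,140). I'll press in small steps.

Emit:
apply_moves --pt "0 0 -3 0" --pt "0 0 -3 0" --pt "0 0 -1.5 0" --pt "0 0 -1 0" --pt "0 0 0 0"

```text
t: 10.72
tool_pos: [0.4604, 0.225, 0.0539]
tcp_rot: [0.641, 0.768, 0.001, -0.0]
contact_force: [-0.5, -0.1, 7.2]
opening: 0.001
```

Emit:
apply_moves --pt "0 0 -1 0" --pt "0 0 -1 0" --pt "0 0 0 0"

```text
t: 11.1
tool_pos: [0.4603, 0.2252, 0.0514]
tcp_rot: [0.641, 0.768, 0.001, -0.0]
contact_force: [-0.2, 1.7, 3.1]
opening: -0.005
```

Emit:
apply_moves --pt "0 0 -1 0" --pt "0 0 -1 0" --pt "0 0 -1 0" --pt "0 0 0 0"

```text
t: 11.6
tool_pos: [0.4597, 0.2239, 0.0473]
tcp_rot: [0.641, 0.768, -0.001, 0.0]
contact_force: [0.8, -0.0, 0.1]
opening: 0.001
```

Emit:
apply_moves --pt "0 0 -0.8 0" --pt "0 0 -0.7 0" --pt "0 0 0 0"

```text
t: 11.98
tool_pos: [0.46, 0.2242, 0.047]
tcp_rot: [0.641, 0.768, -0.0, -0.0]
contact_force: [-2.5, -2.0, 6.3]
opening: 0.005
```

Emit:
apply_moves --pt "0 0 -0.8 0" --pt "0 0 0 0"

```text
t: 12.22
tool_pos: [0.46, 0.2242, 0.0469]
tcp_rot: [0.641, 0.768, -0.0, -0.0]
contact_force: [-5.2, -2.7, 11.2]
opening: 0.004
```

Emit:
apply_moves --pt "0 0 10 0" --pt "0 0 30 0" --pt "0 0 50 0" --pt "0 0 50 0" --pt "-5 -40 10 0" --pt "-5 -40 0 0" --pt "0 0 0 0" --pt "0 0 0 0"

```text
t: 13.22
tool_pos: [0.45, 0.1451, 0.1957]
tcp_rot: [0.641, 0.768, 0.0, -0.0]
contact_force: [0.5, 0.5, -0.2]
opening: 0.001
```

Run:
```python
from h import *
import cv2
from bench import monitor
from scipy.spatial.transform import Rotation as R
s=monitor.sense();print(s['tool_pos'],s['contact_force'])
ci=optics.camera_info("wrist");f=210/np.tan(np.radians(ci['fovy'])/2)
T=np.eye(4);T[:3,:3]=R.from_quat(s['tcp_rot']).as_matrix();T[:3,3]=s['tool_pos'];M=np.linalg.inv(T@np.array(ci['tool_from_camera']))
q=[.47,.1785,-1.3888]
def pj(X):
    p=M@np.append(X,1);return np.array([ci['cx']+f*p[0]/p[2],ci['cy']+f*p[1]/p[2]])
for a in(0,.06):print(a,[(pj(W(q,lid(a,y)))).round(1).tolist() for y in(-.081,.081)])
for a in(0,.06):print("side crop px",a,[((proj("side",W(q,lid(a,y)))-[230,180])*5).round().tolist() for y in(-.081,.081)])
a=optics.capture("wrist");b=optics.capture("side")[180:260,230:330]
cv2.imwrite("pics/w5.png",np.hstack([cv2.resize(a[:260,:,::-1],(400*1,186)).repeat(1,0),]) if 0 else np.vstack([cv2.resize(a[:240,100:460,::-1],(500,333)),cv2.resize(b[:52,:,::-1],(500,260),interpolation=cv2.INTER_CUBIC)]))
```

```text
[0.45001273 0.14514251 0.19574432] [ 0.54121981  0.45848227 -0.24676432]
0 [[199.9, 62.8], [425.4, 62.5]]
0.06 [[197.5, 62.5], [429.9, 62.1]]
side crop px 0 [[107.0, 212.0], [381.0, 195.0]]
side crop px 0.06 [[106.0, 201.0], [381.0, 184.0]]
```

View pics/w5.png

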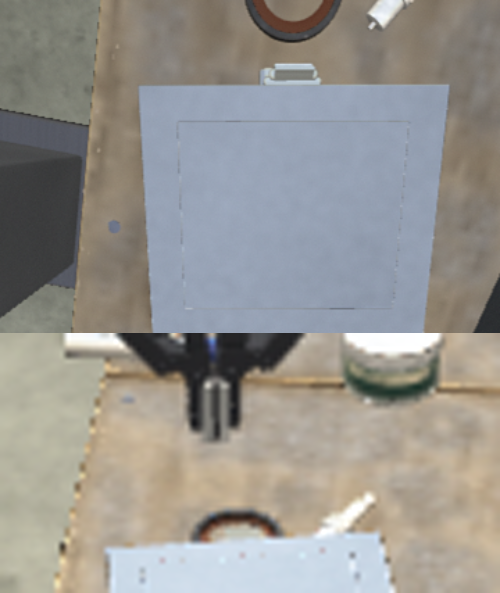

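The lid's front edge spans (139–448, 86) in the wrist crop. That is 222 px wide, against 225 predicted shut and 232 resting on the catch. In the side crop its left corner is at row 216, against 212 shut and 201 unlatched. The lid is home, and the arm is clear.

```bash
python3 -c "
from bench import job;print(job.sign_off())"
```

```text
the job is handed in; nothing more can be done
None
```

The drill case is shut with the rack flat inside, and I handed the job in at about 13 s of the 48 s allowed. I used the closed fingertips throughout: they folded the rack down, swung the lid over from behind, and pressed it near the middle of its front edge.

- **Rack:** the fingertip stopped firmly at 34.0 mm, the folded height given. The force there rose to about 15 N, and the wrist picture then showed the rack flat.
- **Lid and catch:** resistance rose to about 7 N, fell to zero as the lid dropped, then the lid held firm at 47.0 mm. I pressed once more to about 11 N to be sure; 47 mm is the shut height given.
- **Final views:** with the arm clear, both the wrist and side views matched the lid fully shut rather than resting on the catch. The match was within about 3 px in the wrist view and 1 px in the side view. The seal, spark plug and bolt looked untouched in the pictures. I saw no check fail, but the catch joint itself was not measured directly.

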